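# Bayonet-mount the microscope camera

## Robot

A 6-joint arm with a two-finger parallel gripper is mounted at the origin on the work surface. World frame = base frame: x ahead of the robot, y to its left, z up, the work surface at z = 0. Lengths are in m, angles in rad, forces in N, time in s.
With the tool pointing down it reaches from about 0.375 to 0.75 m from the base axis. Payload 9 kg.
Tool frame: the origin (TCP) lies at the very end of the fingers, on their centre line; the grasp point (between the pads) lies 19 mm behind it; x points along the fingers, z is the direction in which the jaws open and shut, and the axes are right-handed (so a half turn about x gives the same grasp; the last joint's range is limited). The gripper opens to 85 mm and grips with 20 to 120 N. Pads are 22 mm wide; open, the fingers measure 114 mm over their backs; the gripper's body (76 mm by 85 mm) begins 54 mm behind the grasp point. The pads swing forward as they close: fully open they stand 13 mm farther back than shut.
Start: joints at [-1.345, 0.104, 0.097, 1.564, 0, 1.353], TCP at [0.258, -0.542, 0.231] pointing down, gripper open.
Joint ranges: [-2.99, 2.99], [-0.84, 1.86], [-1.1, 1.16], [-1.84, 2.11], [-1.51, 1.56], [-3.14, 3.14]. Speed limits (rad/s): [2.22, 2.22, 2.57, 3.14, 3.14, 3.14].

## Interface

Orientations are given as a rotation vector (axis times angle).
In Python, from station import ctrl gives the robot as it stands.
- The arm moves only by the tool drive_tool, never from a script. Its argument "series" is a list of rows, each a list of 3 entries, a list of its own where there are three numbers: the opening, from -1 (shut) to 1 (fully open), so that 0 is half open, then the shift along the tool's x, y, z in units of 0.075 m (1.0 is 0.075 m), then the turn about the tool's x in units of 45 degrees (1.0 is 45 degrees). In form: [[grip, [x, y, z], spin], ...]. A call has 1 to 5 rows; each row shifts and turns the commanded pose from where the row before left it, along the tool's axes as they then stand; what a row does not reach is not made up. A row lasts 1/10 s, in which the tool goes at most 50 mm and 8.59 degrees, less where a joint would pass 70% of its speed; a pose out of reach is approached as far as the arm can. A call with a number of a shift or a turn outside -1 to 1 is refused whole. A call with a gripper value outside its range is refused whole. The fingers move at their own pace and stop on an object; the grip force is fixed at half the most. Time passes only in rows, so rows that do not move let the fingers close. It gives the time, the measured TCP pose, the force and the opening at its end, in the units of the state.
- ctrl.get_obs(): the state, without advancing time (a new reading comes with each control period).
- ctrl.grab_frame(name): name is "scene" or "side" or "wrist"; returns a dict with "color" (420x560x3 uint8, red, green, blue), "fovy" (degrees; the focal length in pixels is half the picture's height over the tangent of half this angle, whatever the lens; pixels are square), "cx", "cy" (the principal point, pixels), "rvec" (rotation vector, rad) and "tvec" (3), from world to camera coordinates, as OpenCV has them; the wrist camera has in their place "hand_eye" (4x4, takes a point from camera to tool coordinates, whose origin is the TCP and whose axes are the tool frame's). Camera axes: x right, y down, z forward; pixel columns grow to the right and rows downward; lengths in m; the calibration is good to about 2 mm. A picture is of the moment at which its call begins: read the wrist's pose just before it. There is no depth.
- ctrl.finish_job(): hands the job in, once; it reports no verdict.
The state is a dict: "clock": time; "joint_positions": joint angles; "qvel": joint speeds; "joint_torque": joint torques, N m; "eef_pos": TCP position; "tcp_rot": TCP orientation; "contact_force": force on the tool from outside, world axes, zero at the start; "wrist_torque": the same for the moment, N m; "grip_width": finger opening in m.
Only numpy, scipy, OpenCV 4.12 (cv2) and the standard library are available. Lean on these libraries where they do the work, as an engineer would, in place of code of your own. Each camera call takes 0.05 s, during which the arm holds its last target.

## Task

Fit the microscope camera to the round bayonet port on top of the white relay box: let its two lugs in through the port's two slots, push it down against the spring, turn it a quarter turn clockwise (seen from above) to the stop and let it rise so that the lugs lock in their pockets, then let go of it. Feel for the slots gently, keeping the force between camera and port below 35 N, do not tip the camera over, and leave the other things on the bench where they are.

Things in the scene. Friction and masses are not known exactly. Their poses are not given: they have to be found in the camera images.
- camera: Grey scientific camera, about 0.35 kg, standing upright on its steel mount. Origin: centre of the mount's flat underside; z up. Housing 48 x 48 mm, from 24 to 80 mm above the origin (dark ribs on top reach 83 mm), its flat sides square to the camera's x and y. Below it a round steel spigot, 34 mm diameter, from 0 to 24 mm.
- grip (a point): Point on the camera's axis, 60 mm above its underside: the height at which to grip across two opposite flat sides (48 mm apart). Axes as the camera's.
- lugs (a point): Centre of the camera's underside (same as its origin, same axes), between its two lugs at the very foot of the spigot, one along +x and one along -x (a half turn looks and fits the same). Each lug is 5 mm thick (0 to 5 mm height), 9 mm wide and reaches out to 24 mm from the axis.
- port (a point): Centre of the collar's upper rim, on its axis, 94 mm above the bench; x, y as the relay box's, z up. Aluminium collar, 66 mm outer diameter, 24 mm above the box. Hole 37 mm in diameter with two opposite slots, 11.4 mm wide, out to 27 mm from the axis. They lie near this +x and -x, but clocked up to 35 degrees (0.6 rad) either way, unmeasured: find by feel or sight. Only over 4 N m shifts the collar.
- spring_face (a point): On the port's axis, 5 mm below the rim: face of the spring-loaded plate inside the collar at rest (this point does not move with it). 7 N start it down, each further mm takes 0.5 N more; hard bottom 17 mm below the rim. A camera let go unlocked comes back up to about here; lugs resting on the rim instead of in the slots leave its underside 5 mm higher.
- under_flange (a point): On the port's axis, 13 mm below the rim. The flange between the slots is 8 mm thick: with the camera's underside 13.5 to 16 mm below the rim the 5 mm lugs turn beneath it, clockwise seen from above only (a stop blocks the other way), to an end stop about 1.61 rad (92 degrees) from the middle of the slots. A camera turned but short of its pockets stays at this height.
- locked_level (a point): On the port's axis, 10 mm below the rim: where the camera's underside is when locked. Just before the end stop each lug has a pocket in the flange's underside, 14 mm wide and 3 mm deep; let rise there, the spring holds the lugs up in the pockets.
- tube: Bystander: plain round adapter tube without lugs, dark metal, about 62 mm high, 48 mm across its flange, standing on the bench. Its place may be swapped with the camera's. Origin: centre of underside.
- cap_a: Bystander: brown round dust cap, 30 mm diameter, 16 mm high. Origin: centre of underside.
- cap_b: Bystander: another such brown cap. Origin: centre of underside.
- bottle: Bystander: amber jar, 64 mm diameter, 120 mm high. Origin: centre of underside.
- slidebox: Bystander: white slide box, 80 x 100 x 32 mm. Origin: centre of underside.
- driver: Bystander: screwdriver lying on the bench, 150 mm long.
- filtercube: Bystander: dark filter cube, 36 mm. Origin: centre of underside.
- relay: Fixed white relay box, 150 x 120 x 70 mm (x, y, z), a horizontal black tube on its +x side, the bayonet collar on top. Origin: centre of its underside, on the bench; the port's axis is 15 mm from it towards -x.
Things that resemble listed ones, but are neither listed nor needed, are in the scene too. Of the things shaped like the relay, the white one is meant.

How it is judged:
By the outcome, as a careful person would: the job done as asked, in the order asked, and still so for the second after the job is handed in, with the robot touching nothing.
It also fails if it takes over 67 s, if anything falls off the work surface, if the arm or the gripper's body presses on something with over 40 N, if the wrist force passes 120 N, or if a joint passes its speed limit or range.

## Working session

There is one attempt and no reset: what is moved stays moved. The work goes in short steps, Python scripts to look and compute and a tool call to move; the robot and the scene stay as the last step left them, time stands still between calls to the robot, and variables do not carry over. Pictures are saved under pics/ and viewed, and the job is handed in when it is done.

Besides the shell and the picture viewer there is one more tool, called after "Emit:" by a JSON object that holds its "method" and its "body". drive_tool: Moves the arm, as the interface text tells. Its arguments: {"type":"object","properties":{"series":{"type":"array","items":{"type":"array"}}},"required":["series"]}

```bash
ls; mkdir -p pics; cat > h.py <<'E'
import numpy as np, cv2
from scipy.spatial.transform import Rotation as R
from station import ctrl
def grab(n,save=None):
    o=ctrl.get_obs(); f=ctrl.grab_frame(n)
    f['obs']=o
    if save: cv2.imwrite('pics/'+save,cv2.cvtColor(f['color'],cv2.COLOR_RGB2BGR))
    return f
def cam(f):
    h=f['color'].shape[0]; F=h/2/np.tan(np.radians(f['fovy'])/2)
    K=np.array([[F,0,f['cx']],[0,F,f['cy']],[0,0,1]])
    if 'hand_eye' in f:
        T=np.eye(4);T[:3,:3]=R.from_rotvec(f['obs']['tcp_rot']).as_matrix();T[:3,3]=f['obs']['eef_pos']
        W=T@np.array(f['hand_eye'])   # cam->world
        W=np.linalg.inv(W)
        return K,W[:3,:3],W[:3,3]
    return K,R.from_rotvec(np.ravel(f['rvec'])).as_matrix(),np.ravel(f['tvec'])
def ray(c,uv,z):
    K,Rm,t=c; uv=np.atleast_2d(np.array(uv,float))
    d=(np.linalg.inv(K)@np.c_[uv,np.ones(len(uv))].T)
    d=(Rm.T@d).T; o=-Rm.T@t
    return o+d*((z-o[2])/d[:,2])[:,None]
def proj(c,P):
    K,Rm,t=c; P=np.atleast_2d(P); q=(K@(Rm@P.T+t[:,None])).T
    return q[:,:2]/q[:,2:]
E
python3 - <<'E'
from h import *
for n in ['scene','side','wrist']:
    f=grab(n,n+'0.png'); print(n,f['fovy'],f['cx'],f['cy'],[k for k in f])
    K,Rm,t=cam(f); print(-Rm.T@t, Rm[2])
print(ctrl.get_obs())
E
```

```text
pics
scene 52.69071027369412 280.7764310755345 211.54199783046366 ['color', 'fovy', 'cx', 'cy', 'rvec', 'tvec', 'obs']
[ 1.16613526 -0.60494173  0.99305827] [-0.48305351  0.48520334 -0.72886009]
side 46.70479283796933 284.50575433447636 213.0432618599878 ['color', 'fovy', 'cx', 'cy', 'rvec', 'tvec', 'obs']
[0.17613666 0.68958737 0.88779377] [ 0.3397289  -0.62083821 -0.70650138]
wrist 70.73579113609719 275.54957643504355 209.33110110672888 ['color', 'fovy', 'cx', 'cy', 'hand_eye', 'obs']
[ 0.33102964 -0.50700658  0.37274092] [-0.28617233 -0.13348458 -0.94883469]
{'clock': 0.15, 'joint_positions': array([-1.34471431e+00,  1.04586978e-01,  9.66777356e-02,  1.56391891e+00,
       -3.48141331e-05,  1.35311163e+00]), 'qvel': array([-0.00015706, -0.00112381,  0.00100838, -0.00109807,  0.00047601,
        0.0010816 ]), 'joint_torque': array([ 2.31678139e-03, -5.57358384e+01,  5.04005671e+01,  1.26027668e-02,
       -3.60694739e-04,  3.29154977e-05]), 'eef_pos': array([ 0.25755539, -0.54162732,  0.23070283]), 'tcp_rot': array([ 0.87709129,  1.38782732, -0.87593966]), 'contact_force': array([ 0.25465005, -0.72469044, -0.69268795]), 'wrist_torque': array([ 0.00214176,  0.01041235, -0.04014005]), 'grip_width': 0.0857808780903176}
```

View pics/scene0.png

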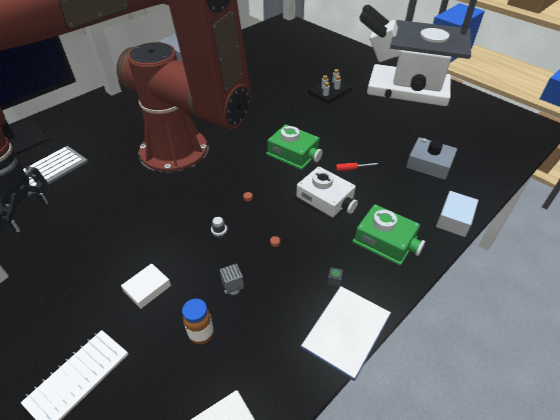

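View pics/side0.png

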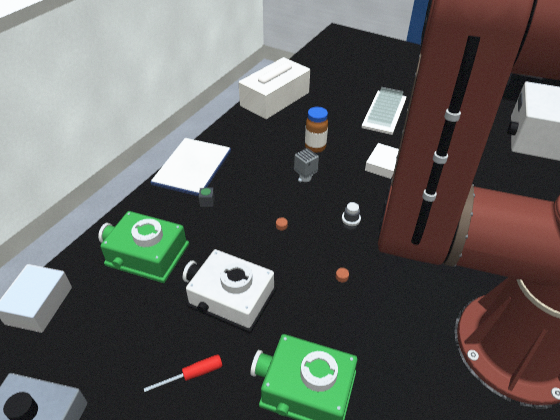

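View pics/wrist0.png

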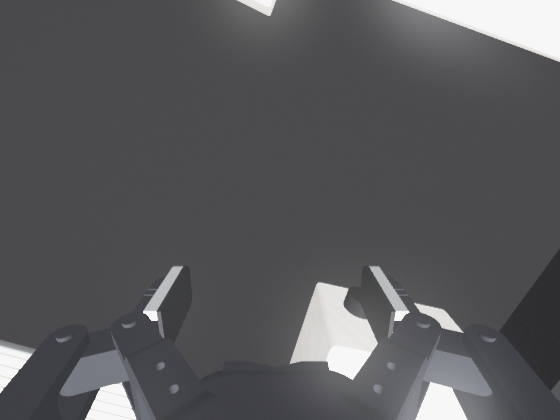

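The grey ribbed object with a steel foot is at scene (232,278), side (306,163). Things it could be taken for:
- Tube at scene (219,226).
- Dark filter cube at (335,276).
- Grey box with black knob at (433,157).

By the description the ribbed one is the camera. For the relay, the white one at scene (326,190) is meant, not the green ones at (293,146) and (388,233). Next I check close crops.

```bash
python3 - <<'E'
from h import *
a=cv2.imread('pics/scene0.png');b=cv2.imread('pics/side0.png')
def crop(im,u,v,r): return cv2.resize(im[v-r:v+r,u-r:u+r],(390,290*390//390+100),interpolation=cv2.INTER_CUBIC)
def c(im,u,v,r): return cv2.resize(im[v-r:v+r,u-r:u+r],(300,300),interpolation=cv2.INTER_CUBIC)
cv2.imwrite('pics/crops0.png',np.vstack([np.hstack([c(a,232,278,30),c(a,322,185,40)]),np.hstack([c(b,306,165,30),c(b,232,280,50)])]))
E
```

```text
(no output)
```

View pics/crops0.png

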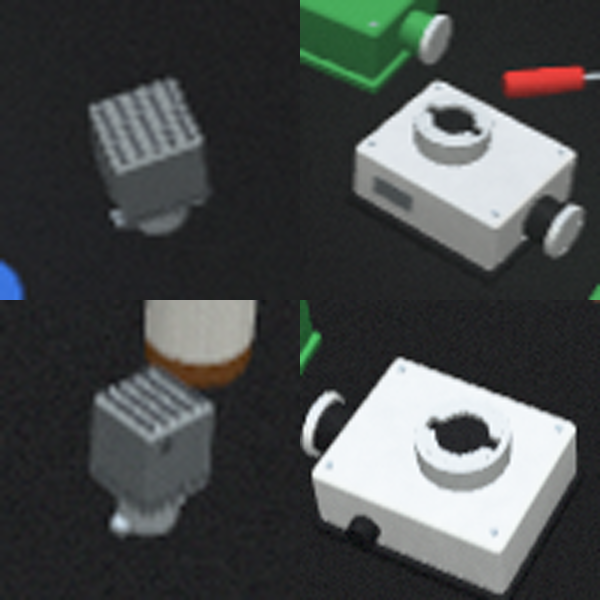

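```bash
python3 - <<'E'
from h import *
s=cam(grab('scene'));d=cam(grab('side'))
sc=np.array([[90,107],[172,80],[205,140],[125,170]])/5+[202,248]
dc=np.array([[95,100],[150,68],[213,105],[160,140]])/5+[276,135]
for c,p in((s,sc),(d,dc)):
    P=ray(c,p,0.082);print(np.round(P,4).tolist(),P.mean(0),[np.round(np.degrees(np.arctan2(*(P[(i+1)%4]-P[i])[[1,0]])),1) for i in range(4)])
print('lug',ray(s,np.array([117,217])/5+[202,248],0.003),ray(d,np.array([122,222])/5+[276,135],0.003))
# port: rim ellipse
sp=np.array([[413,0]]);
k=80/300
pr=lambda p:np.array(p)*k+[282,145]
q=100/300
pd=lambda p:(np.array(p)-[300,300])*q+[182,230]
print('slots scene',ray(s,[pr([424,107]),pr([484,131])],0.094))
print('slots side',ray(d,[pd([432,426]),pd([494,448])],0.094))
print('rim scene',ray(s,[pr([413,118]),pr([493,122]),pr([453,83]),pr([450,150])],0.094))
print('box corners scene',ray(s,[pr([437,82]),pr([576,152]),pr([495,228]),pr([357,160])],0.07))
print('box corners side',ray(d,[pd([400,358]),pd([576,428]),pd([493,552]),pd([314,478])],0.07))
for n,p in dict(tube=(219,232),capa=(248,197),capb=(275,241),bottle=(200,333),slide=(146,290),cube=(335,280),driver=(358,166)).items(): print(n,np.round(ray(s,[p],0.0),3))
print(R.from_rotvec(ctrl.get_obs()['tcp_rot']).as_matrix())
print(grab('wrist')['hand_eye'])
E
```

```text
[[0.5964, -0.2575, 0.082], [0.6136, -0.2158, 0.082], [0.6545, -0.2288, 0.082], [0.6394, -0.2698, 0.082]] [ 0.62596812 -0.24298716  0.082     ] [np.float64(67.6), np.float64(-17.6), np.float64(-110.2), np.float64(164.0)]
[[0.6473, -0.2231, 0.082], [0.635, -0.2627, 0.082], [0.5911, -0.2513, 0.082], [0.6018, -0.2109, 0.082]] [ 0.61877828 -0.23700554  0.082     ] [np.float64(-107.3), np.float64(165.4), np.float64(75.1), np.float64(-15.1)]
lug [[ 0.61390132 -0.26348708  0.003     ]] [[ 0.62852697 -0.22486808  0.003     ]]
slots scene [[0.71020886 0.36750487 0.094     ]
 [0.76290438 0.37774436 0.094     ]]
slots side [[0.5772025  0.20203527 0.094     ]
 [0.53036845 0.19655933 0.094     ]]
rim scene [[0.71163981 0.34933619 0.094     ]
 [0.76203998 0.39263151 0.094     ]
 [0.71006022 0.41109859 0.094     ]
 [0.7559454  0.338126   0.094     ]]
box corners scene [[0.68711199 0.42935883 0.07      ]
 [0.82178304 0.43652849 0.07      ]
 [0.8227745  0.31131225 0.07      ]
 [0.69659808 0.29762039 0.07      ]]
box corners side [[0.64541369 0.14681141 0.07      ]
 [0.50054823 0.13779754 0.07      ]
 [0.49577102 0.25356756 0.07      ]
 [0.63352759 0.26480727 0.07      ]]
tube [[ 0.435 -0.139 -0.   ]]
capa [[0.384 0.026 0.   ]]
capb [[ 0.582 -0.042 -0.   ]]
bottle [[ 0.661 -0.387 -0.   ]]
slide [[ 0.455 -0.413  0.   ]]
cube [[ 0.8   -0.023  0.   ]]
driver [[0.546 0.409 0.   ]]
[[-1.26958239e-04  9.03131878e-01  4.29363244e-01]
 [ 5.75646718e-04  4.29363242e-01 -9.03131704e-01]
 [-9.99999826e-01  1.32501532e-04 -5.74396102e-04]]
[[ 1.15761720e-03 -3.16015113e-01  9.48753450e-01 -1.42128669e-01]
 [-3.18070172e-04 -9.48754154e-01 -3.16014960e-01  8.12476729e-02]
 [ 9.99999279e-01  6.40541817e-05 -1.19880911e-03  1.50509774e-04]
 [ 0.00000000e+00  0.00000000e+00  0.00000000e+00  1.00000000e+00]]
```

```bash
python3 - <<'E'
from h import *
s=cam(grab('scene'));d=cam(grab('side'))
k=80/300
pr=lambda p:(np.array(p)-[300,0])*k+[282,145]
q=100/300
pd=lambda p:(np.array(p)-[300,300])*q+[182,230]
def ang(P):
    v=P[1]-P[0]; return np.degrees(np.arctan2(v[1],v[0]))
for n,P in (('slots scene',ray(s,[pr([424,107]),pr([484,131])],0.094)),('slots side',ray(d,[pd([432,426]),pd([494,448])],0.094))): print(n,P,P.mean(0),ang(P))
P=ray(s,[pr([413,118]),pr([493,122]),pr([453,83]),pr([450,150])],0.094);print(P)
P=ray(s,[pr([437,82]),pr([576,152]),pr([495,228]),pr([357,160])],0.07);print('sc',P,P.mean(0),[ang(P[[i,(i+1)%4]]) for i in range(4)])
P=ray(d,[pd([400,358]),pd([576,428]),pd([493,552]),pd([314,478])],0.07);print('sd',P,P.mean(0),[ang(P[[i,(i+1)%4]]) for i in range(4)])
print(ctrl.get_obs()['clock'])
E
```

```text
slots scene [[0.53037556 0.1878317  0.094     ]
 [0.58579291 0.20080018 0.094     ]] [0.55808424 0.19431594 0.094     ] 13.171044987841881
slots side [[0.5772025  0.20203527 0.094     ]
 [0.53036845 0.19655933 0.094     ]] [0.55378547 0.1992973  0.094     ] -173.33112939758925
[[0.53307476 0.17093461 0.094     ]
 [0.58390904 0.21466524 0.094     ]
 [0.52739487 0.22858571 0.094     ]
 [0.5809522  0.16330538 0.094     ]]
sc [[0.49945235 0.24185538 0.07      ]
 [0.64230983 0.25723305 0.07      ]
 [0.65147365 0.14020791 0.07      ]
 [0.51807721 0.1192794  0.07      ]] [0.57782826 0.18964394 0.07      ] [np.float64(6.1438553330049634), np.float64(-85.52250884123688), np.float64(-171.0835755557834), np.float64(98.63974712538399)]
sd [[0.64541369 0.14681141 0.07      ]
 [0.50054823 0.13779754 0.07      ]
 [0.49577102 0.25356756 0.07      ]
 [0.63352759 0.26480727 0.07      ]] [0.56881513 0.20074594 0.07      ] [np.float64(-176.439512341204), np.float64(92.36295123394845), np.float64(4.664495345241513), np.float64(-84.24781771560237)]
0.4
```

Emit:
{"method": "drive_tool", "body": {"series": [[1,[0.04,0.61,-0.155],0],[1,[0.04,0.61,-0.155],0],[1,[0.04,0.61,-0.155],0],[1,[0.04,0.61,-0.155],0],[1,[0.04,0.61,-0.155],0]]}}

```text
clock: 0.9
eef_pos: [0.4405, -0.3898, 0.2163]
tcp_rot: [0.876, 1.387, -0.877]
contact_force: [0.0, -0.8, -0.6]
grip_width: 0.0849
```

Emit:
{"method": "drive_tool", "body": {"series": [[1,[0.04,0.61,-0.155],0],[1,[0.04,0.61,-0.155],0],[1,[0.04,0.61,-0.155],0],[1,[0.04,0.61,-0.155],0],[1,[0.04,0.61,-0.155],0]]}}

```text
clock: 1.4
eef_pos: [0.6223, -0.239, 0.2013]
tcp_rot: [0.876, 1.387, -0.876]
contact_force: [0.4, -1.2, -1.1]
grip_width: 0.0856
```

Emit:
{"method": "drive_tool", "body": {"series": [[1,[0,0,0],-0.19],[1,[0,0,0],-0.19],[1,[0,0,0],-0.19],[1,[0,0,0],-0.19],[1,[0,0,0],-0.19]]}}

```text
clock: 1.9
eef_pos: [0.621, -0.2404, 0.2012]
tcp_rot: [0.294, 1.551, -0.294]
contact_force: [-1.1, -0.2, -1.0]
grip_width: 0.0851
```

Emit:
{"method": "drive_tool", "body": {"series": [[1,[0,0,0],-0.09],[1,[0,0,0],0],[1,[0,0,0],0]]}}

```text
clock: 2.2
eef_pos: [0.6209, -0.2405, 0.2012]
tcp_rot: [0.245, 1.557, -0.245]
contact_force: [0.9, 0.2, -0.7]
grip_width: 0.0854
```

```bash
python3 - <<'E'
from h import *
f=grab('wrist','w1.png');o=f['obs'];print(o['clock'],o['eef_pos'],o['joint_positions']);print(R.from_rotvec(o['tcp_rot']).as_matrix())
np.savez('w1.npz',*cam(f))
E
```

```text
2.2 [ 0.62088875 -0.24047184  0.20122809] [-5.65372136e-01  3.05333343e-01  2.68904141e-01  1.53442251e+00
 -7.60498549e-05  1.31795048e+00]
[[-8.75092756e-05  3.07463528e-01  9.51559862e-01]
 [-3.45439050e-05  9.51559864e-01 -3.07463532e-01]
 [-9.99999996e-01 -5.97765044e-05 -7.26493235e-05]]
```

View pics/w1.png

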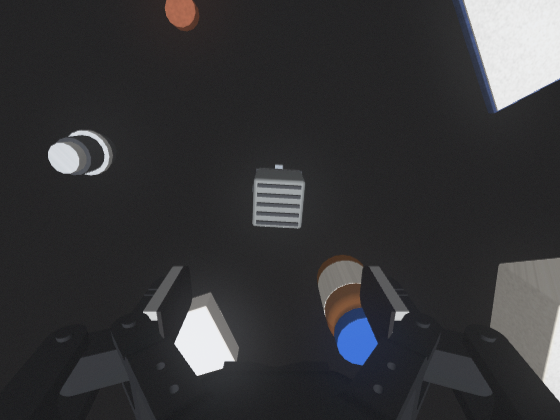

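The wrist view shows the camera's ribbed top at (278,203), with a lug peeking out at (279,167). The bottle is at (350,310) and the tube at (80,155).

```bash
python3 - <<'E'
from h import *
im=cv2.imread('pics/w1.png');c=[np.load('w1.npz')[k] for k in ('arr_0','arr_1','arr_2')]
cv2.imwrite('pics/w1c.png',cv2.resize(im[150:240,230:330],(800,720)[:2] if 0 else (600,540),interpolation=cv2.INTER_CUBIC))
g=cv2.cvtColor(im,cv2.COLOR_BGR2GRAY)
m=np.zeros_like(g);m[172:236,240:316]=(g[172:236,240:316]>100)*255
m=cv2.morphologyEx(m,cv2.MORPH_CLOSE,np.ones((9,9),np.uint8))
cs,_=cv2.findContours(m,0,2);k=max(cs,key=cv2.contourArea);r=cv2.minAreaRect(k);print(r)
B=cv2.boxPoints(r);P=ray(c,B,0.083);print(B,P,P.mean(0));
for i in range(4):
    v=P[(i+1)%4]-P[i];print(np.hypot(*v[:2]),np.degrees(np.arctan2(v[1],v[0])))
print('lug tip',ray(c,[[279,166]],0.003))
E
```

```text
((277.890869140625, 203.07318115234375), (50.66671371459961, 47.775978088378906), 3.012787342071533)
[[251.337   225.59665]
 [253.84805 177.88672]
 [304.44473 180.54971]
 [301.9337  228.25964]] [[ 0.59236521 -0.25389202  0.083     ]
 [ 0.60975064 -0.21130143  0.083     ]
 [ 0.65219394 -0.22758433  0.083     ]
 [ 0.63708157 -0.27119314  0.083     ]] [ 0.62284784 -0.24099273  0.083     ]
0.04600229804835013 67.79477490634348
0.04545950476093387 -20.98875447127244
0.04615313633221089 -109.11345365565278
0.0479466501265425 158.84814431858857
lug tip [[ 0.63093248 -0.22181366  0.003     ]]
```

View pics/w1c.png

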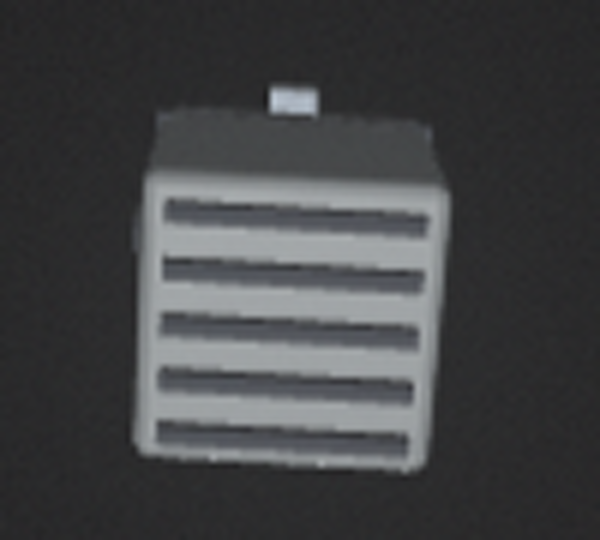

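Emit:
{"method": "drive_tool", "body": {"series": [[1,[0.35,0,0.026],0.06],[1,[0.45,0,0],0],[1,[0.45,0,0],0],[1,[0.45,0,0],0],[1,[0.45,0,0],0]]}}

```text
clock: 2.75
eef_pos: [0.6227, -0.2411, 0.0388]
tcp_rot: [0.282, 1.552, -0.282]
contact_force: [0.2, -0.0, -0.0]
grip_width: 0.0852
```

Emit:
{"method": "drive_tool", "body": {"series": [[-1,[0,0,0],0],[-1,[0,0,0],0],[-1,[0,0,0],0],[-1,[0,0,0],0],[-1,[0,0,0],0]]}}

```text
clock: 3.25
eef_pos: [0.6241, -0.2419, 0.0426]
tcp_rot: [0.279, 1.549, -0.281]
contact_force: [-1.8, 1.3, 7.2]
grip_width: 0.0472
```

Emit:
{"method": "drive_tool", "body": {"series": [[-1,[0,0,0],0],[-1,[0,0,0],0],[-1,[0,0,0],0]]}}

```text
clock: 3.55
eef_pos: [0.6241, -0.2419, 0.0426]
tcp_rot: [0.279, 1.549, -0.281]
contact_force: [-0.8, 0.5, 7.1]
grip_width: 0.0472
```

Emit:
{"method": "drive_tool", "body": {"series": [[-1,[-0.2,0,0],0],[-1,[-0.4,0,0],0],[-1,[-0.6,0,0],0],[-1,[-0.6,0,0],0],[-1,[-0.6,0,0],0]]}}

```text
clock: 4.05
eef_pos: [0.6224, -0.2408, 0.2229]
tcp_rot: [0.28, 1.552, -0.281]
contact_force: [0.5, -0.6, -2.4]
grip_width: 0.0474
```

Emit:
{"method": "drive_tool", "body": {"series": [[-1,[0,0.3,-0.09],0],[-1,[0,0.5,-0.15],0],[-1,[0,0.56,-0.17],0],[-1,[0,0.56,-0.17],0],[-1,[0,0.56,-0.17],0]]}}

```text
clock: 4.55
eef_pos: [0.6349, -0.0455, 0.2212]
tcp_rot: [0.281, 1.552, -0.281]
contact_force: [0.8, 0.1, -3.1]
grip_width: 0.0474
```

Emit:
{"method": "drive_tool", "body": {"series": [[-1,[0,0.56,-0.17],0],[-1,[0,0.56,-0.17],0],[-1,[0,0.56,-0.17],0],[-1,[0,0.56,-0.17],0],[-1,[0,0.56,-0.17],0]]}}

```text
clock: 5.05
eef_pos: [0.6486, 0.1737, 0.2212]
tcp_rot: [0.28, 1.552, -0.28]
contact_force: [0.8, -0.2, -2.8]
grip_width: 0.0477
```

Emit:
{"method": "drive_tool", "body": {"series": [[-1,[0,0.35,-0.1],-0.1],[-1,[0,0,0],-0.19],[-1,[0,0,0],-0.19],[-1,[0,0,0],-0.19],[-1,[0,0,0],-0.19]]}}

```text
clock: 5.55
eef_pos: [0.6508, 0.1993, 0.221]
tcp_rot: [-0.255, 1.556, 0.255]
contact_force: [0.4, -0.3, -2.9]
grip_width: 0.0475
```

Emit:
{"method": "drive_tool", "body": {"series": [[-1,[0,0,0],-0.19],[-1,[0,0,0],-0.19],[-1,[0,0,0],-0.19],[-1,[0,0,0],-0.19],[-1,[0,0,0],-0.19]]}}

```text
clock: 6.05
eef_pos: [0.6508, 0.1991, 0.221]
tcp_rot: [-0.833, 1.405, 0.833]
contact_force: [-0.1, -0.5, -3.9]
grip_width: 0.0475
```

Emit:
{"method": "drive_tool", "body": {"series": [[-1,[0,0,0],-0.19],[-1,[0,0,0],-0.19],[-1,[0,0,0],-0.19],[-1,[0,0,0],-0.19],[-1,[0,0,0],-0.13]]}}

```text
clock: 6.55
eef_pos: [0.6508, 0.1991, 0.2211]
tcp_rot: [-1.354, 1.109, 1.353]
contact_force: [0.2, -0.1, -3.4]
grip_width: 0.0471
```

Emit:
{"method": "drive_tool", "body": {"series": [[-1,[0,0,0],0],[-1,[0,0,0],0],[-1,[0,0,0],0]]}}

```text
clock: 6.85
eef_pos: [0.651, 0.1991, 0.2204]
tcp_rot: [-1.348, 1.113, 1.348]
contact_force: [0.9, -0.7, -3.6]
grip_width: 0.0472
```

```bash
python3 - <<'E'
from h import *
f=grab('wrist','w2.png');o=f['obs'];print(o);print(R.from_rotvec(o['tcp_rot']).as_matrix())
np.savez('w2.npz',*cam(f))
grab('scene','scene2.png');grab('side','side2.png')
E
```

```text
{'clock': 6.85, 'joint_positions': array([ 1.05303283e-01,  3.58068477e-01,  3.66854846e-01,  1.57942791e+00,
       -9.67067545e-05, -8.47369744e-02]), 'qvel': array([ 0.00108935,  0.00106714, -0.00343875, -0.00343816, -0.00136502,
       -0.01070361]), 'joint_torque': array([ 8.94059718e-03, -7.04694915e+01,  5.22054613e+01,  1.71307818e-02,
       -1.29342217e-03,  1.79108209e-02]), 'eef_pos': array([0.65096945, 0.19909612, 0.22035469]), 'tcp_rot': array([-1.34795537,  1.11320763,  1.34764525]), 'contact_force': array([ 0.87059248, -0.6909701 , -3.61636861]), 'wrist_torque': array([ 0.02112604,  0.01750121, -0.00747972]), 'grip_width': 0.0471806504577134}
[[ 1.64096443e-04 -9.81996621e-01 -1.88898412e-01]
 [-7.99013731e-05 -1.88898427e-01  9.81996628e-01]
 [-9.99999983e-01 -1.46048911e-04 -1.09460438e-04]]
```

View pics/w2.png

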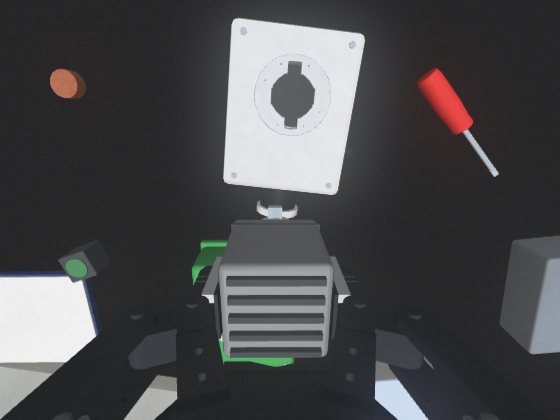

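View pics/scene2.png

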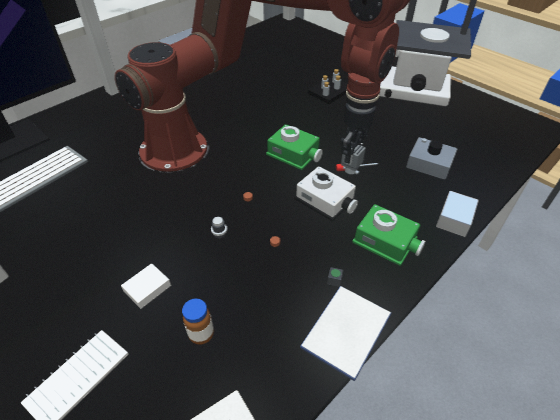

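View pics/side2.png

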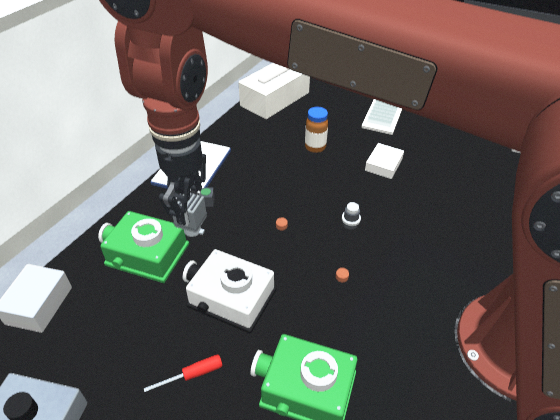

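The wrist view shows the port's hole at (292,95), with slots up at (294,67) and down at (291,124). The held camera is at (275,310) and looks level.

```bash
python3 - <<'E'
from h import *
im=cv2.imread('pics/w2.png');c=[np.load('w2.npz')[k] for k in ('arr_0','arr_1','arr_2')]
g=cv2.cvtColor(im,cv2.COLOR_BGR2GRAY)
big=np.vstack([cv2.resize(im[45:145,240:345],(630,600),interpolation=cv2.INTER_CUBIC)])
cv2.imwrite('pics/w2c.png',big)
m=np.zeros_like(g);m[50:140,250:335]=(g[50:140,250:335]<110)*255
cs,_=cv2.findContours(m,0,cv2.CHAIN_APPROX_NONE);k=max(cs,key=cv2.contourArea)
P=ray(c,k[:,0,:],0.094)[:,:2]
# outer rim via hole circle
(h,r)=cv2.minEnclosingCircle((P*1e4).astype(np.float32));print('enc',np.array(h)/1e4,r/1e4)
d0=P.mean(0)
from scipy.optimize import least_squares
sel=np.abs(np.hypot(*(P-d0).T)-.0185)<.003
s=least_squares(lambda p:np.hypot(P[sel,0]-p[0],P[sel,1]-p[1])-p[2],[*d0,.0185],loss='soft_l1',f_scale=.0003);print('hole',s.x)
q=P-s.x[:2];rr=np.hypot(*q.T);a=np.degrees(np.arctan2(q[:,1],q[:,0]))
for z in (0.094,0.086):
  PP=ray(c,k[:,0,:],z)[:,:2];
for side in (0,180):
    aa=(a-side+180)%360-180
    t=(rr>.0215)&(np.abs(aa)<60);print(side,t.sum(),rr[t].max(),np.median(aa[t]),aa[t].min(),aa[t].max())
# relay top corners
for z,p in ((.07,[[233,19],[364,36],[339,194],[224,182]]),):
    print(ray(c,p,z))
# held top
o=np.load('w2.npz')
B=np.array([[221,266],[331,266],[327,357],[223,357]]);T=ray(c,B,0.2204-.0425+.083)-np.array([.65097,.19910,0]);Rm=np.array([[-.982,-.1889],[-.1889,.982]])
print('held in tool y,z',T[:,:2]@Rm)
E
```

```text
enc [0.5567854  0.19541846] 0.024733375549316407
hole [0.55658862 0.19543186 0.01788338]
0 17 0.02491676659518293 9.46804127321073 -4.433997378892286 20.758857165399235
180 20 0.024550198422232963 7.364237163003509 -5.637545554344854 20.977122645500685
[[0.50468923 0.13398806 0.07      ]
 [0.49586208 0.24799092 0.07      ]
 [0.63835744 0.26303462 0.07      ]
 [0.64806464 0.14562334 0.07      ]]
held in tool y,z [[ 0.02447857 -0.02115969]
 [ 0.02443768  0.02137976]
 [-0.02010288  0.02227281]
 [-0.0200368  -0.02290575]]
```

View pics/w2c.png

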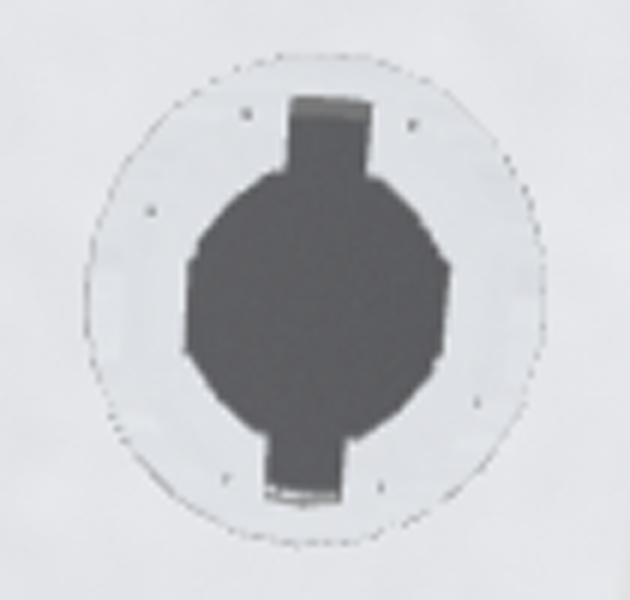

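```bash
python3 - <<'E'
from h import *
c=[np.load('w2.npz')[k] for k in ('arr_0','arr_1','arr_2')]
f=lambda x,y:ray(c,[[240+x/6-.42,45+y/6-.42]],0.094)[0,:2]
pts=dict(tl=f(290,97),tr=f(372,102),bl=f(265,498),br=f(341,500),tlb=f(287,172),trb=f(366,178),blb=f(269,437),brb=f(347,440))
an=lambda a,b:np.degrees(np.arctan2(*(a-b)[::-1]))-180
t=(pts['tl']+pts['tr'])/2;b=(pts['bl']+pts['br'])/2
print(t,b,(t+b)/2,an(t,b)%360,np.hypot(*(t-b)))
t=(pts['tlb']+pts['trb'])/2;b=(pts['blb']+pts['brb'])/2
print(t,b,(t+b)/2,an(t,b)%360)
for x in (('tl','bl'),('tr','br'),('tl','tlb'),('tr','trb'),('blb','bl'),('brb','br'),): print(x,an(pts[x[0]],pts[x[1]])%360)
for x in (('tl','tr'),('bl','br'),('tlb','trb'),('blb','brb')): print(x,np.hypot(*(pts[x[0]]-pts[x[1]])))
print('rim',(f(84,300)+f(545,300))/2,(f(314,53)+f(314,548))/2,np.hypot(*(f(84,300)-f(545,300))),np.hypot(*(f(314,53)-f(314,548))))
E
```

```text
[0.5302822  0.19206542] [0.58259174 0.19904885] [0.55643697 0.19555713] 7.604150285851347 0.052773629273955215
[0.53962461 0.19342358] [0.57419137 0.19803826] [0.55690799 0.19573092] 7.604049280196875
('tl', 'bl') 7.67572192566513
('tr', 'br') 7.532135821111524
('tl', 'tlb') 9.09100993807283
('tr', 'trb') 7.465280038819742
('blb', 'bl') 7.4846350610966965
('brb', 'br') 6.226402784932247
('tl', 'tr') 0.011232609399672999
('bl', 'br') 0.011105858449547285
('tlb', 'trb') 0.01096733229059724
('blb', 'brb') 0.011286888274466066
rim [0.55572949 0.19511741] [0.55712707 0.19533454] 0.06508608205278761 0.06535873100210543
```

```bash
python3 - <<'E'
from h import *
im=cv2.imread('pics/w2.png')
cv2.imwrite('pics/w2d.png',cv2.resize(im[210:370,200:350],(600,640)[:2] if 0 else (560,597),interpolation=cv2.INTER_CUBIC))
g=cv2.cvtColor(im,cv2.COLOR_BGR2GRAY)
print(g[255:275,276].tolist()); print(g[345:370,276].tolist()); print(g[310,212:230].tolist(),g[310,322:340].tolist())
w=cv2.cvtColor(cv2.imread('pics/w1.png'),cv2.COLOR_BGR2GRAY); print(w[172:185,279].tolist(),w[220:234,277].tolist())
E
```

```text
[85, 84, 85, 85, 85, 86, 84, 86, 98, 108, 122, 136, 145, 151, 157, 161, 163, 166, 165, 165]
[159, 151, 81, 62, 63, 60, 64, 79, 91, 90, 90, 89, 104, 143, 143, 144, 144, 143, 145, 143, 140, 109, 46, 46, 44]
[40, 41, 47, 69, 70, 71, 56, 43, 42, 114, 138, 144, 150, 156, 165, 163, 165, 164] [160, 160, 161, 160, 156, 149, 141, 133, 97, 48, 44, 58, 69, 71, 71, 53, 46, 45]
[72, 71, 71, 71, 73, 72, 74, 95, 130, 148, 162, 158, 103] [153, 98, 71, 85, 92, 127, 140, 78, 45, 44, 45, 45, 44, 45]
```

View pics/w2d.png

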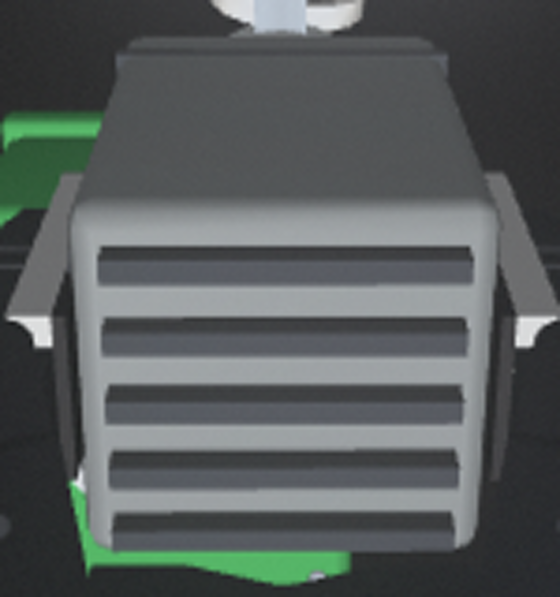

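```bash
python3 - <<'E'
from h import *
c=[np.load('w2.npz')[k] for k in ('arr_0','arr_1','arr_2')]
Rm=np.array([[-.982,-.1889],[-.1889,.982]])
for top in (.077,.080,.083):
  for off in (.0425,.0405):
    T=ray(c,[[276,263],[276,366.3],[220.5,300],[331,300]],0.2204-off+top)-np.array([.65097,.19910,0]); t=T[:,:2]@Rm; print(top,off,t[:2,0],t[:2,0].mean(),t[2:,1].mean(), np.ptp(t[:2,0]),np.ptp(t[2:,1]))
c=[np.load('w1.npz')[k] for k in ('arr_0','arr_1','arr_2')]
for top in (.077,.080,.083):
  T=ray(c,[[279,178.7],[277,227.3],[252.5,203],[303.5,203]],top); print(top,T[:2,:2].mean(0),T[2:,:2].mean(0),np.hypot(*(T[0]-T[1])[:2]),np.hypot(*(T[2]-T[3])[:2]))
# spigot/lug in w2: lug end
print([ (ray([np.load('w2.npz')[k] for k in ('arr_0','arr_1','arr_2')],[[200+u/3.733,210+v/3.733]],0.2204-.0425+.0025)[0,:2]-[.65097,.1991])@Rm for u,v in ((280,2),(256,2),(305,2))])
E
```

```text
0.077 0.0425 [ 0.02246779 -0.03155321] -0.004542705787983178 2.28276762490702e-05 0.05402100006433923 0.0471927589054388
0.077 0.0405 [ 0.02356527 -0.02945135] -0.0029430387779656696 1.929565396817899e-05 0.05301662503036845 0.04631533662942809
0.08 0.0425 [ 0.02411401 -0.02840042] -0.002143205272956866 1.752964282773599e-05 0.052514437513382944 0.045876625491422754
0.08 0.0405 [ 0.02521149 -0.02629857] -0.0005435382629393609 1.3997620546822229e-05 0.051510062479412165 0.04499920321541204
0.083 0.0425 [ 0.02576023 -0.02524764] 0.0002562952420693942 1.2231609406367083e-05 0.05100787496242676 0.044560492077406685
0.083 0.0405 [ 0.02685771 -0.02314579] 0.0018559622520868489 8.69958712547414e-06 0.050003499928455875 0.04368306980139597
0.077 [ 0.62240359 -0.24275974] [ 0.62262529 -0.24214846] 0.04797235485002061 0.04804299463975178
0.08 [ 0.62266786 -0.24186387] [ 0.62288707 -0.24125947] 0.0474320278415843 0.04750187199419519
0.083 [ 0.62293213 -0.24096799] [ 0.62314884 -0.24037048] 0.04689170083314793 0.04696074934863863
[array([ 0.01984579, -0.00033142]), array([ 0.01984874, -0.00450857]), array([0.01984271, 0.00402   ])]
```

Emit:
{"method": "drive_tool", "body": {"series": [[-1,[0,0.31,0.048],0.073],[-1,[0,0.31,0.03],0],[-1,[0.2,0.31,0.03],0],[-1,[0.3,0.313,0.03],0],[-1,[0.3,0,0],0]]}}

```text
clock: 7.5
eef_pos: [0.555, 0.1958, 0.1598]
tcp_rot: [-1.308, 1.143, 1.308]
contact_force: [0.5, 0.4, -4.6]
grip_width: 0.0474
```

Emit:
{"method": "drive_tool", "body": {"series": [[-1,[0.213,0,0],0],[-1,[0,0,0],0],[-1,[0,0,0],0],[-1,[0,0,0],0]]}}

```text
clock: 7.9
eef_pos: [0.5584, 0.1954, 0.1455]
tcp_rot: [-1.309, 1.141, 1.306]
contact_force: [-0.5, -0.5, -3.2]
grip_width: 0.0475
```

```bash
cat > st.py <<'E'
from h import *
import sys
o=ctrl.get_obs();M=R.from_rotvec(o['tcp_rot']).as_matrix()
y=M[:2,1];z=M[:2,2]
d=np.array([0.5565,0.1955])-o['eef_pos'][:2]
print(o['clock'],o['eef_pos'].round(4),'lug yaw',np.degrees(np.arctan2(y[1],y[0]))-180,'dy,dz to port',(d@y).round(4),(d@z).round(4),'F',o['contact_force'].round(1),'T',o['wrist_torque'].round(2),'gw',o['grip_width'].round(4),'q6',o['joint_positions'][5].round(3), 'tilt',M[:,0].round(4))
E
python3 st.py
python3 - <<'E'
from h import *
a=grab('scene')['color'][120:230,270:400];b=grab('side')['color'][180:350,160:330]
cv2.imwrite('pics/c3.png',np.hstack([cv2.resize(a,(390,330),interpolation=cv2.INTER_CUBIC),cv2.resize(b,(330,330),interpolation=cv2.INTER_CUBIC)])[:,:,::-1])
E
```

```text
Traceback (most recent call last):
  File "st.py", line 6, in <module>
    print(o['clock'],o['eef_pos'].round(4),'lug yaw',np.degrees(np.arctan2(y[1],y[0]))-180,'dy,dz to port',(d@y).round(4),(d@z).round(4),'F',o['contact_force'].round(1),'T',o['wrist_torque'].round(2),'gw',o['grip_width'].round(4),'q6',o['joint_positions'][5].round(3), 'tilt',M[:,0].round(4))
                                                                                                                                                                                                             ^^^^^^^^^^^^^^^^^^^^^
AttributeError: 'float' object has no attribute 'round'
```

View pics/c3.png

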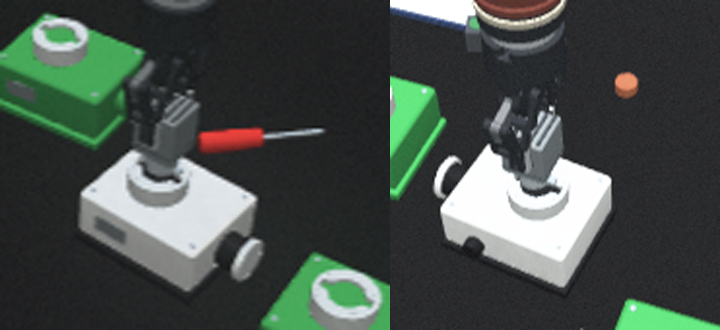

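```bash
sed -i "s/o\['grip_width'\].round(4)/o['grip_width']/" st.py; python3 st.py
```

```text
8.0 [0.5582 0.1955 0.1453] lug yaw -352.2680813215948 dy,dz to port 0.0017 0.0002 F [-0.   0.4 -3.6] T [-0.01  0.02 -0.01] gw 0.047423480779833244 q6 -0.019 tilt [ 1.8e-03  1.0e-04 -1.0e+00]
```

Emit:
{"method": "drive_tool", "body": {"series": [[-1,[0,0.023,0],0],[-1,[0.03,0,0],0],[-1,[0.03,0,0],0],[-1,[0.03,0,0],0],[-1,[0,0,0],0]]}}

```text
clock: 8.5
eef_pos: [0.5553, 0.1951, 0.1367]
tcp_rot: [-1.308, 1.143, 1.309]
contact_force: [-0.4, -0.0, -4.2]
grip_width: 0.0473
```

Emit:
{"method": "drive_tool", "body": {"series": [[-1,[0.02,0,0],0],[-1,[0.02,0,0],0],[-1,[0,0,0],0]]}}

```text
clock: 8.8
eef_pos: [0.5554, 0.1952, 0.134]
tcp_rot: [-1.308, 1.143, 1.308]
contact_force: [0.1, 0.0, -3.4]
grip_width: 0.0472
```

```bash
python3 st.py
```

```text
8.8 [0.5554 0.1952 0.134 ] lug yaw -352.2570203985932 dy,dz to port -0.0011 0.0002 F [ 0.1  0.  -3.4] T [0.02 0.01 0.02] gw 0.04717234046630972 q6 -0.019 tilt [-3.e-04 -1.e-04 -1.e+00]
```

Emit:
{"method": "drive_tool", "body": {"series": [[-1,[0.02,-0.01,0],0],[-1,[0.02,0,0],0],[-1,[0,0,0],0]]}}

```text
clock: 9.1
eef_pos: [0.5565, 0.1953, 0.1317]
tcp_rot: [-1.308, 1.142, 1.308]
contact_force: [-0.0, -0.4, -3.3]
grip_width: 0.0472
```

Emit:
{"method": "drive_tool", "body": {"series": [[-1,[0.02,0,0],0],[-1,[0.02,0,0],0],[-1,[0,0,0],0]]}}

```text
clock: 9.4
eef_pos: [0.5565, 0.1953, 0.1287]
tcp_rot: [-1.308, 1.142, 1.307]
contact_force: [-1.4, -0.1, 4.8]
grip_width: 0.047
```

```bash
python3 st.py
```

```text
9.4 [0.5565 0.1953 0.1287] lug yaw -352.257331303604 dy,dz to port 0.0 0.0002 F [-1.4 -0.1  4.8] T [-0.04  0.36 -0.02] gw 0.04702292303740406 q6 -0.019 tilt [ 8.e-04 -0.e+00 -1.e+00]
```

Emit:
{"method": "drive_tool", "body": {"series": [[-1,[0.03,0,0],0],[-1,[0.03,0,0],0],[-1,[0,0,0],0],[-1,[0,0,0],0]]}}

```text
clock: 9.8
eef_pos: [0.5566, 0.1953, 0.1245]
tcp_rot: [-1.309, 1.142, 1.307]
contact_force: [-1.7, -1.0, 6.9]
grip_width: 0.0474
```

```bash
python3 st.py
```

```text
9.8 [0.5566 0.1953 0.1245] lug yaw -352.25989369961394 dy,dz to port 0.0001 0.0002 F [-1.7 -1.   6.9] T [-0.04  0.48  0.03] gw 0.04739433543974544 q6 -0.019 tilt [ 0.001  0.    -1.   ]
```

Emit:
{"method": "drive_tool", "body": {"series": [[-1,[0.03,0,0],0],[-1,[0,0,0],0],[-1,[0,0,0],0]]}}

```text
clock: 10.1
eef_pos: [0.5566, 0.1954, 0.1224]
tcp_rot: [-1.309, 1.141, 1.307]
contact_force: [-2.9, -1.1, 7.9]
grip_width: 0.0473
```

```bash
python3 st.py
```

```text
10.1 [0.5566 0.1954 0.1224] lug yaw -352.25466988688515 dy,dz to port 0.0001 0.0002 F [-2.9 -1.1  7.9] T [-0.08  0.57  0.  ] gw 0.04728378739764476 q6 -0.019 tilt [ 0.001  0.    -1.   ]
```

Emit:
{"method": "drive_tool", "body": {"series": [[-1,[0.017,0.008,0],0],[-1,[0,0,0],0],[-1,[0,0,0],0]]}}

```text
clock: 10.4
eef_pos: [0.5565, 0.1953, 0.1214]
tcp_rot: [-1.309, 1.141, 1.306]
contact_force: [-1.2, -0.9, 8.5]
grip_width: 0.0473
```

```bash
python3 st.py
```

```text
10.4 [0.5565 0.1953 0.1214] lug yaw -352.26158442609045 dy,dz to port -0.0 0.0002 F [-1.2 -0.9  8.5] T [ 0.05  0.32 -0.01] gw 0.04725840105748704 q6 -0.019 tilt [ 2.1e-03  2.0e-04 -1.0e+00]
```

Emit:
{"method": "drive_tool", "body": {"series": [[-1,[0,0,0],0.07],[-1,[0,0,0],0.07],[-1,[0,0,0],0.07],[-1,[0,0,0],0],[-1,[0,0,0],0]]}}

```text
clock: 10.9
eef_pos: [0.5565, 0.1954, 0.1215]
tcp_rot: [-1.188, 1.221, 1.186]
contact_force: [-1.6, -0.6, 8.4]
grip_width: 0.0475
```

```bash
python3 st.py
```

```text
10.9 [0.5565 0.1954 0.1215] lug yaw -1.7147238294519411 dy,dz to port 0.0 0.0001 F [-1.6 -0.6  8.4] T [ 0.13  0.23 -0.02] gw 0.04747086925089773 q6 0.146 tilt [ 2.2e-03  4.0e-04 -1.0e+00]
```

Emit:
{"method": "drive_tool", "body": {"series": [[-1,[0,0,0],0.13],[-1,[0,0,0],0.13],[-1,[0,0,0],0.13],[-1,[0,0,0],0.13],[-1,[0,0,0],0.13]]}}

```text
clock: 11.4
eef_pos: [0.5566, 0.1955, 0.1215]
tcp_rot: [-0.8, 1.416, 0.799]
contact_force: [-1.3, 0.1, 8.7]
grip_width: 0.0475
```

```bash
python3 st.py
```

```text
11.4 [0.5566 0.1955 0.1215] lug yaw -31.188350943042394 dy,dz to port 0.0 -0.0001 F [-1.3  0.1  8.7] T [0.26 0.14 0.06] gw 0.04745586902919536 q6 0.661 tilt [ 2.3e-03  6.0e-04 -1.0e+00]
```

Emit:
{"method": "drive_tool", "body": {"series": [[-1,[0,0,0],0.13],[-1,[0,0,0],0.13],[-1,[0,0,0],0.13],[-1,[0,0,0],0.13],[-1,[0,0,0],0.13]]}}

```text
clock: 11.9
eef_pos: [0.5567, 0.1956, 0.1216]
tcp_rot: [-0.404, 1.53, 0.404]
contact_force: [-0.2, 0.6, 7.9]
grip_width: 0.0476
```

```bash
python3 st.py
```

```text
11.9 [0.5567 0.1956 0.1216] lug yaw -60.434690973692724 dy,dz to port 0.0 -0.0002 F [-0.2  0.6  7.9] T [ 0.31 -0.06  0.09] gw 0.047562760269729346 q6 1.171 tilt [ 2.7e-03  7.0e-04 -1.0e+00]
```

Emit:
{"method": "drive_tool", "body": {"series": [[-1,[0,0,0],0.13],[-1,[0,0,0],0.13],[-1,[0,0,0],0.13],[-1,[0,0,0],0.05],[-1,[0,0,0],0.05]]}}

```text
clock: 12.4
eef_pos: [0.5569, 0.1956, 0.1217]
tcp_rot: [-0.104, 1.565, 0.105]
contact_force: [-0.4, 2.0, 8.0]
grip_width: 0.0474
```

```bash
python3 st.py
```

```text
12.4 [0.5569 0.1956 0.1217] lug yaw -82.34394928440932 dy,dz to port -0.0 -0.0004 F [-0.4  2.   8. ] T [ 0.21 -0.17  0.05] gw 0.047367183539110735 q6 1.553 tilt [ 3.1e-03  7.0e-04 -1.0e+00]
```

Emit:
{"method": "drive_tool", "body": {"series": [[-1,[0,0,0],0.04],[-1,[0,0,0],0.03],[-1,[0,0,0],0],[-1,[0,0,0],0]]}}

```text
clock: 12.8
eef_pos: [0.5573, 0.1955, 0.1217]
tcp_rot: [-0.063, 1.566, 0.064]
contact_force: [2.2, -0.3, 7.4]
grip_width: 0.0476
```

```bash
python3 st.py
```

```text
12.8 [0.5573 0.1955 0.1217] lug yaw -85.37994481744222 dy,dz to port 0.0 -0.0008 F [ 2.2 -0.3  7.4] T [ 0.15 -0.57  0.37] gw 0.04759136697517068 q6 1.606 tilt [ 3.9e-03  5.0e-04 -1.0e+00]
```

Emit:
{"method": "drive_tool", "body": {"series": [[-1,[-0.02,0,0],-0.01],[-1,[-0.02,0,0],0],[-1,[-0.015,0,0],0],[-1,[0,0,0],0],[-1,[0,0,0],0]]}}

```text
clock: 13.3
eef_pos: [0.5572, 0.1955, 0.1255]
tcp_rot: [-0.069, 1.566, 0.069]
contact_force: [5.1, 1.8, 4.3]
grip_width: 0.0476
```

```bash
python3 st.py
```

```text
13.3 [0.5572 0.1955 0.1255] lug yaw -84.95337084901816 dy,dz to port 0.0001 -0.0007 F [5.1 1.8 4.3] T [ 0.4  -1.49  0.12] gw 0.04756336094726078 q6 1.599 tilt [ 3.5e-03  6.0e-04 -1.0e+00]
```

Emit:
{"method": "drive_tool", "body": {"series": [[-1,[-0.008,0,0.015],0],[-1,[0,0,0],0],[-1,[0,0,0],0]]}}

```text
clock: 13.6
eef_pos: [0.5573, 0.1955, 0.1255]
tcp_rot: [-0.069, 1.569, 0.069]
contact_force: [3.3, 1.8, 5.0]
grip_width: 0.0468
```

```bash
python3 st.py
```

```text
13.6 [0.5573 0.1955 0.1255] lug yaw -84.95178241930634 dy,dz to port 0.0001 -0.0008 F [3.3 1.8 5. ] T [ 0.33 -0.93  0.14] gw 0.04679558078397763 q6 1.599 tilt [ 1.2e-03  2.0e-04 -1.0e+00]
```

Emit:
{"method": "drive_tool", "body": {"series": [[-1,[-0.015,0,0.015],0],[-1,[0,0,0],0],[-1,[0,0,0],0]]}}

```text
clock: 13.9
eef_pos: [0.5575, 0.1955, 0.1261]
tcp_rot: [-0.069, 1.571, 0.069]
contact_force: [-1.2, 1.0, 5.4]
grip_width: 0.0474
```

```bash
python3 st.py
```

```text
13.9 [0.5575 0.1955 0.1261] lug yaw -84.95063959137019 dy,dz to port 0.0001 -0.001 F [-1.2  1.   5.4] T [0.26 0.06 0.09] gw 0.04741161783374962 q6 1.599 tilt [-1.e-03 -1.e-04 -1.e+00]
```

Emit:
{"method": "drive_tool", "body": {"series": [[-1,[-0.015,0,-0.003],0],[-1,[0,0,0],0],[-1,[0,0,0],0]]}}

```text
clock: 14.2
eef_pos: [0.5574, 0.1955, 0.1266]
tcp_rot: [-0.069, 1.571, 0.069]
contact_force: [2.3, 1.9, -2.3]
grip_width: 0.0474
```

```bash
python3 st.py
```

```text
14.2 [0.5574 0.1955 0.1266] lug yaw -84.95619829065197 dy,dz to port 0.0001 -0.0009 F [ 2.3  1.9 -2.3] T [ 0.48 -0.77  0.1 ] gw 0.04742143889179284 q6 1.599 tilt [-8.e-04  0.e+00 -1.e+00]
```

Emit:
{"method": "drive_tool", "body": {"series": [[1,[0,0,0],0],[1,[0,0,0],0],[1,[0,0,0],0],[1,[0,0,0],0],[1,[0,0,0],0]]}}

```text
clock: 14.7
eef_pos: [0.5576, 0.1954, 0.1272]
tcp_rot: [-0.069, 1.57, 0.069]
contact_force: [1.0, -0.0, -0.5]
grip_width: 0.0856
```

```bash
python3 st.py; python3 - <<'E'
from h import *
a=grab('scene')['color'][120:230,270:400];b=grab('side')['color'][180:350,160:330]
cv2.imwrite('pics/c4.png',np.hstack([cv2.resize(a,(390,330),interpolation=cv2.INTER_CUBIC),cv2.resize(b,(330,330),interpolation=cv2.INTER_CUBIC)])[:,:,::-1])
E
```

```text
14.7 [0.5576 0.1954 0.1272] lug yaw -84.95994602809814 dy,dz to port 0.0002 -0.0011 F [ 1.  -0.  -0.5] T [-0.01 -0.05 -0.01] gw 0.08562168121564558 q6 1.599 tilt [-1.e-04 -2.e-04 -1.e+00]
```

View pics/c4.png

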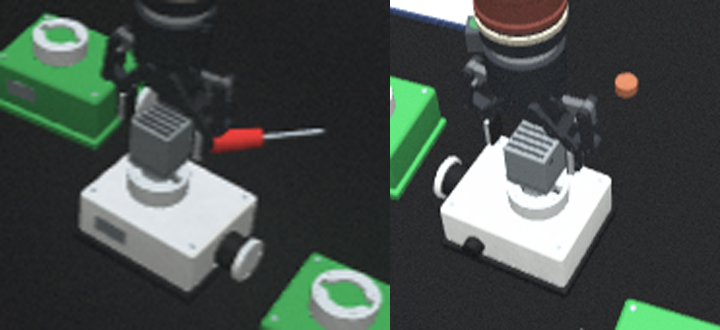

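The camera sits upright in the collar with the fingers open and clear of it. I'll lift straight up and inspect.

Emit:
{"method": "drive_tool", "body": {"series": [[1,[-0.2,0,0],0],[1,[-0.4,0,0],0],[1,[-0.5,0,0],0],[1,[-0.5,0,0],0],[1,[0,0,0],0]]}}

```text
clock: 15.3
eef_pos: [0.5599, 0.1957, 0.2546]
tcp_rot: [-0.069, 1.56, 0.07]
contact_force: [0.9, 0.1, -0.0]
grip_width: 0.0852
```

```bash
python3 st.py; python3 - <<'E'
from h import *
a=grab('scene','scene5.png');f=grab('wrist','w5.png');s=grab('side','side5.png')
np.savez('w5.npz',*cam(f))
A=a['color'][120:230,270:400];b=s['color'][180:350,160:330]
cv2.imwrite('pics/c5.png',np.hstack([cv2.resize(A,(390,330),interpolation=cv2.INTER_CUBIC),cv2.resize(b,(330,330),interpolation=cv2.INTER_CUBIC)])[:,:,::-1])
E
```

```text
15.3 [0.5599 0.1957 0.2546] lug yaw -84.9542102233506 dy,dz to port 0.0001 -0.0034 F [ 0.9  0.1 -0. ] T [-0.02 -0.03  0.02] gw 0.08523710062880906 q6 1.599 tilt [ 0.0092  0.001  -1.    ]
```

View pics/c5.png

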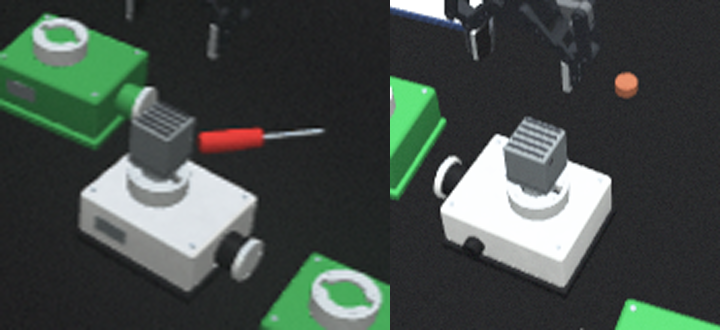

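View pics/w5.png

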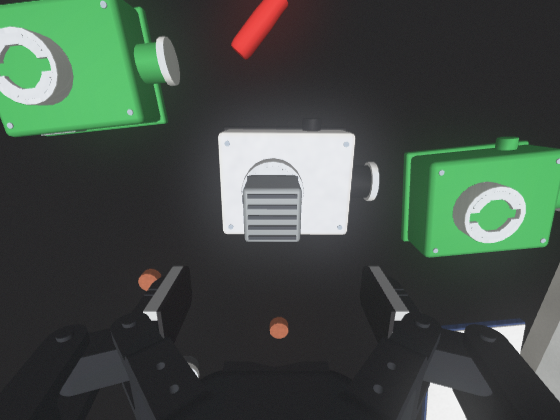

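View pics/scene5.png

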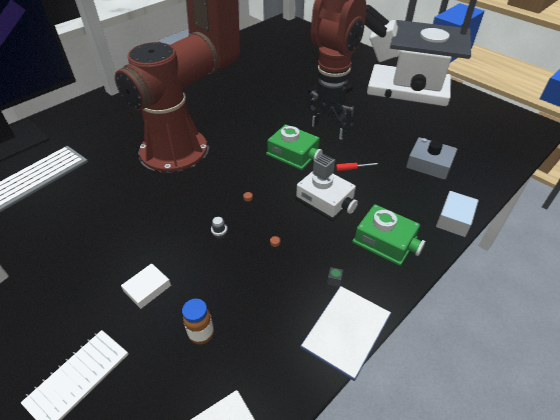

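```bash
python3 - <<'E'
from h import *
im=cv2.imread('pics/w5.png');c=[np.load('w5.npz')[k] for k in ('arr_0','arr_1','arr_2')]
cv2.imwrite('pics/w5c.png',cv2.resize(im[150:250,215:325],(660,600),interpolation=cv2.INTER_CUBIC))
a=cv2.imread('pics/scene5.png');b=cv2.imread('pics/side5.png')
# scene, side crops for corners
cv2.imwrite('pics/c6.png',np.hstack([cv2.resize(a[145:205,295:355],(390,390),interpolation=cv2.INTER_CUBIC),cv2.resize(b[230:290,205:265],(390,390),interpolation=cv2.INTER_CUBIC)]))
E
```

```text
(no output)
```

View pics/w5c.png

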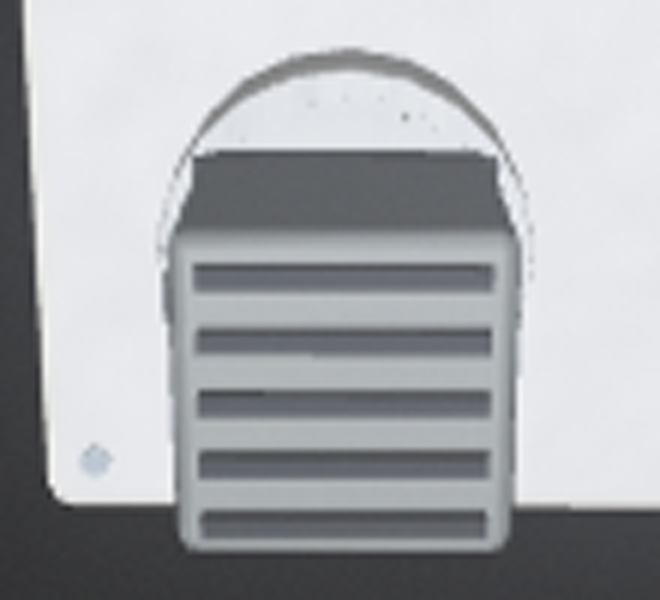

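View pics/c6.png

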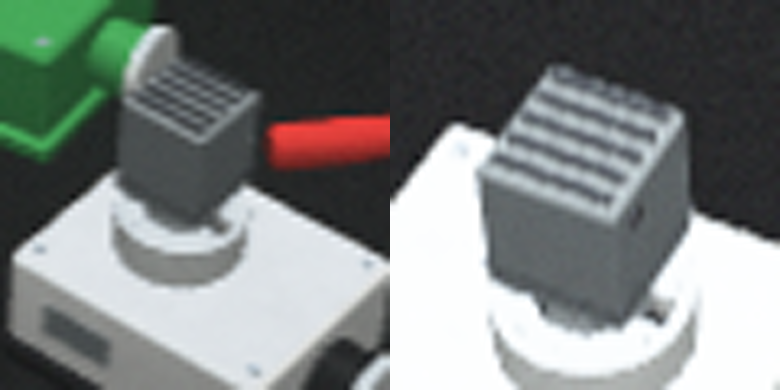

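```bash
python3 - <<'E'
from h import *
s=cam(grab('scene'));d=cam(grab('side'))
S=np.array([[260,97],[122,92],[201,140]])/6.5+[295,145];D=np.array([[90,175],[293,115],[163,65]])/6.5+[205,230]
Ps=s[0]@np.c_[s[1],s[2]];Pd=d[0]@np.c_[d[1],d[2]]
X=cv2.triangulatePoints(Ps,Pd,S.T,D.T);X=(X[:3]/X[3]).T;print(X.round(4))
o=[np.load('w5.npz')[k] for k in ('arr_0','arr_1','arr_2')]
# yaw, centre from wrist
q=lambda x,y:[215+x/6-.4,150+y/6-.4]
T=ray(o,[q(178,235),q(520,235),q(512,550),q(182,550)],0.164);print(T.round(4),T.mean(0))
for i in range(4):
    v=T[(i+1)%4]-T[i];print(np.hypot(*v[:2]),np.degrees(np.arctan2(v[1],v[0])))
print(ctrl.get_obs()['clock'])
E
```

```text
[[0.5775 0.219  0.1594]
 [0.5345 0.1718 0.1647]
 [0.581  0.1735 0.1627]]
[[0.5328 0.2156 0.164 ]
 [0.5782 0.2195 0.164 ]
 [0.5824 0.1738 0.164 ]
 [0.5359 0.1699 0.164 ]] [0.55732339 0.19471383 0.164     ]
0.04556829034048527 4.9326352955835215
0.045901639041514786 -84.81887038823731
0.046656968478234175 -175.13818359469678
0.045852168201494514 93.8209854058849
15.55
```

```bash
python3 - <<'E'
from h import *
a=cv2.imread('pics/scene0.png').astype(int);b=cv2.imread('pics/scene5.png').astype(int)
for n,(u,v) in dict(tube=(219,226),capa=(248,197),capb=(275,241),bottle=(198,320),slide=(146,285),cube=(335,276),driver=(358,166)).items():
    print(n,np.abs(a-b)[v-12:v+12,u-12:u+12].mean().round(1))
print(ctrl.finish_job())
E
```

```text
tube 2.0
capa 2.0
capb 2.0
bottle 1.8
slide 1.5
cube 1.7
driver 2.0
the job is handed in; nothing more can be done
None
```

The microscope camera is locked in the white relay box's port. I let go of it, moved the arm clear and handed the job in at about 15.6 s.

**What I did:** I gripped the camera across its flats and measured the slots at about 7.6° with the wrist camera. The lugs went straight in, and I pushed down to about 14.7 mm below the rim. I turned it clockwise about 92.6° until torque rose at the stop, then let it rise into the pockets. The highest reading from the force sensor was about 9 N upward, or roughly 12 N on the port once the camera's weight is added.

**Checks that agreed:**
- **Rise:** the tool rose about 5 mm, where only about 1.7 mm is possible outside the pockets. A further lift of about 1 mm then met a hard stop, with the underside about 10 mm below the rim.
- **Orientation:** after release, the pictures show the camera upright and at -84.9°, as expected.
- **Bystanders:** the listed bystanders look unmoved, with only noise-level differences between the before and after pictures.

**Less certain:** the height from the two outside views was 159 to 165 mm at the housing top, where 164 mm is expected. That is too coarse to show the 3 mm pocket depth, so the locking rests on the force and height readings. I did not try twisting it back to test the lock.

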